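# Trip test of the bench breaker

### The arm

A 6-joint arm with a two-finger parallel gripper is mounted at the origin on a cart in front of the work surface, level with it; the furniture and walls round the work are solid. World frame = base frame: x ahead of the robot, y to its left, z up, the work surface at z = 0. Lengths are in m, angles in rad, forces in N, time in s.
With the tool pointing down it reaches from about 0.25 to 0.8 m from the base axis. Payload 8.5 kg.
Tool frame: the origin (TCP) lies midway between the tips of the shut fingers; the grasp point (between the pads) lies 19 mm behind it; z points along the fingers, y is the line along which they close (so a half turn about z gives the same grasp; the last joint's range is limited). The gripper opens to 85 mm and grips with 20 to 120 N. Pads are 22 mm wide; open, the fingers measure 114 mm over their backs; the gripper's body (76 mm by 85 mm) begins 54 mm behind the grasp point. The pads swing forward as they close: fully open they stand 13 mm farther back than shut.
Start: joints at [1.121, 0.238, -0.013, 1.319, 0, 1.571], TCP at [0.228, 0.473, 0.231] pointing down, gripper open.
Joint ranges: [-2.66, 2.66], [-1.03, 1.9], [-1.14, 1.46], [-1.82, 2.27], [-1.45, 1.34], [-3.14, 3.14]. Speed limits (rad/s): [2.22, 2.22, 2.79, 3.14, 3.14, 3.14].

### API

Orientations are given as a unit quaternion [w, x, y, z].
In Python, from rig import manip gives the robot as it stands.
- The arm moves only by the tool drive_effector, called by a JSON object that holds its "op" and its "data", one argument or row to a line. Schema: {"type":"object","properties":{"steps":{"type":"array","items":{"type":"number"},"minItems":6,"maxItems":60},"jaw":{"type":"number"},"only":{"type":"string"},"quiet":{"type":"boolean"},"lines":{"type":"string"}},"required":["steps"],"additionalProperties":false}. steps is one flat list of numbers that holds 1 to 10 rows one after another, with no inner brackets; each row has 6 numbers: dx, dy, dz in mm, then a rotation vector rx, ry, rz in units of 0.1 rad; each row is the pose to reach, as a shift and turn from the pose commanded when the call began, along the tool's axes at that moment; what a row does not reach only later rows make up. A row lasts 1/8 s, in which the tool goes at most 0.0625 m and 0.188 rad, less where a joint would pass 70% of its speed; a pose out of reach is approached as far as the arm can. jaw is the finger opening in m, set as the call begins (left out keeps the last). The fingers move at their own pace and stop on an object; the grip force is fixed at half the most. Time passes only in rows, so rows that do not move let the fingers close. The tool returns the time, the measured TCP pose, the force, the opening and the grip force at its end. only (a regular expression) keeps the lines of the reply that match it, lines (a string "A,B") keeps lines A to B, and quiet returns only ok. Input that does not fit is refused with a message, and nothing moves.
- manip.get_obs(): the state, without advancing time (a new reading comes with each control period).
- manip.read_camera(name): name is "scene" or "top"; returns a dict with "frame" (384x512x3 uint8, red, green, blue), "z_map" (384x512 float32, m along the optical axis (not along the pixel's ray), 0 where there is no reading), "fx", "fy", "cx", "cy" (pixels), "eye" and "rotation" of the camera in the world. Camera axes: x right, y down, z forward; pixel columns grow to the right and rows downward; lengths in m; the calibration is good to about 2 mm. A picture is of the moment at which its call begins.
- manip.close_job(): hands the job in; it is judged then, once.
The state is a dict: "time_s": time; "joints": joint angles; "dq": joint speeds; "effort": joint torques, N m; "tcp_pos": TCP position; "eef_rot": TCP orientation; "force": force on the tool from outside, world axes, zero at the start; "wrist_torque": the same for the moment, N m; "finger_gap": finger opening in m; "gripper_force": force on a finger pad.
Only numpy, scipy, OpenCV 4.12 (cv2) and the standard library are available. Lean on these libraries where they do the work, as an engineer would, in place of code of your own. Each camera call takes 0.05 s, during which the arm holds its last target. There are 200 camera calls.

### The job

Do the periodic trip test of the bench breaker. First flip the one outlet toggle that is on over to off, so that the microscope lamp is not cut under load; then press the breaker's test button under the hood until the lever drops, lift the lever back up until it stays up, and only then flip the same toggle back on. Leave the other toggle off and do not disturb the things lying around.

Things in the scene. Friction and masses are not known exactly. Their poses are not given: they have to be found in the camera images.
- switch_box: Light grey steel outlet box, 110 (x) x 170 (y) x 60 mm high, fixed; origin at the centre of its underside, x to its back (away from the robot), y to its left, z up. Two outlets in its front; on its flat top two equal switch plates side by side, 80 mm apart in y. Which of the two is on at the start varies. A microscope stands close by at the left: draw the hand back from it before moving across.
- lamp_switch: Plate of the switch that is ON at the start: aluminium, 78 (x) x 48 (y) x 2 mm, on the box's top; a white pilot lens 9 mm high stands 30 mm from its centre on the ON side (+x). Origin: centre of its underside, 60 mm above the worktop; axes as the box's. At the origin a steel bushing, 25 mm across, 17 mm high; the toggle's pivot is 12 mm above the origin, its axis along y.
- lamp_toggle (a joint): The lamp toggle, a round steel bat 58 mm long from the pivot, 10 mm thick at the foot, 17 mm at the tip. 0 = off, leaning 0.45 rad from upright to -x of its plate (the robot's side); 0.9 = on, leaning 0.45 rad to +x, over the pilot lens. Sprung over its centre (0.45): 2 N at the tip starts it, past the centre it snaps over by itself.
- lamp_tip (a point): Top end of the lamp toggle's bat, on its axis, 58 mm from the pivot; moves with it.
- spare_switch: The other switch plate on the box, equal in all ways; its toggle is OFF and must stay off. Origin and axes as for lamp_switch.
- spare_toggle (a joint): Angle of the spare toggle: 0 = off, 0.9 = on, like the lamp toggle.
- spare_tip (a point): Top end of the spare toggle's bat.
- breaker: Light grey steel breaker unit, 160 x 150 x 122 mm high, fixed; origin at the centre of its underside, x to its back, y to its left, z up. Its face rises at 32 degrees from x -80, z 25 mm to x 26, z 91 mm. A 156 mm wide drip hood covers the upper face: underside z 113 mm, top z 122 mm, front edge x -32 mm, so the button is reached only with a tilted tool. Lever at +y, button at -y.
- test_button (a joint): How far the test button is pressed: 0 = out, 0.010 m = fully home, where it meets a hard stop. It springs back. Past about 8 mm the lever is tripped and drops. Takes about 6 N at first, then less; 10 N at the stop is plenty.
- test_button_top (a point): Centre of the outer end of the black round test button, 28 mm across, standing 18 mm out of the face. Its z axis points out of the face, square to it (32 degrees from vertical; press against it), x up the slope, y to the left.
- breaker_lever (a joint): The breaker's lever, a black paddle 20 mm wide (y), 11 to 14 mm thick, standing 40 mm out of the face. 0.9 = up (on), leaning 0.45 rad up the slope from square to the face; 0 = down (tripped), leaning 0.45 rad down the slope. Sprung over its centre (0.45): 1.5 N at the tip starts it, past the centre it snaps by itself. Starts up.
- lever_root (a point): Point on the face over the lever's pivot (pivot 20 mm beneath, square to the face, axis along y of the breaker); 50 mm up the slope from the face's lower edge, 33 mm left of the middle. The button's middle is 66 mm to its right and 15 mm farther up the slope. Its axes are the breaker's.
- lever_tip (a point): Outer end of the lever, 62 mm from the pivot, on its middle line; moves with it.
- micrometer_case: Dark wooden micrometer case, 48 x 98 x 21 mm, lying in front of the work; leave it alone. Origin: middle of its underside.
- timer: White bench timer, 66 x 64 x 17 mm, lying in front of the work; leave it alone. Origin: middle of its underside.
- mouse: Black computer mouse, 106 x 61 x 36 mm, lying to the right; leave it alone. Origin: middle of its underside.

How it is judged:
On the way, in this order (a step that is already met when the one before it is completed fails the run):
1. the lamp toggle is off while the breaker lever is still up (value of joint lamp_toggle below 0.1 rad and value of joint breaker_lever above 0.8 rad), for 0.1 s.
2. the test button is pressed at least 4 mm while the lever is not yet down, lamp toggle off (value of joint test_button above 0.004 m and value of joint breaker_lever above 0.15 rad and value of joint lamp_toggle below 0.1 rad).
3. the lever has dropped and the button is out again, lamp toggle off (value of joint each of breaker_lever, lamp_toggle below 0.1 rad and value of joint test_button below 0.0015 m), for 0.1 s.
4. the lever is up again and the lamp toggle still off (all of step 1), for 0.1 s.
At the end, for the whole second after the job is handed in: The lamp toggle is on (joint above 0.8), the spare toggle off (below 0.1), the breaker lever up (above 0.8) and the test button out (less than 1.5 mm in) (value of joint each of lamp_toggle, breaker_lever above 0.8 rad and value of joint spare_toggle below 0.1 rad and value of joint test_button below 0.0015 m); the robot touches nothing.
It fails at once if the breaker lever is not up while the lamp toggle is on (value of joint breaker_lever below 0.45 rad and value of joint lamp_toggle above 0.45 rad).
It fails at once if the spare toggle is switched on (value of joint spare_toggle above 0.45 rad).
It fails at once if the micrometer case, the timer or the mouse is moved more than 20 mm (distance of any of micrometer_case, timer, mouse from where it was at the start of the episode above 0.02 m).
It also fails if it takes over 61 s, if anything falls off the work surface, if the arm or the gripper's body presses on something with over 40 N, if the wrist force passes 120 N, or if a joint passes its speed limit or range.

## Working session

There is one attempt and no reset: what is moved stays moved. The work goes in short steps, Python scripts to look and compute and a tool call to move; the robot and the scene stay as the last step left them, time stands still between calls to the robot, and variables do not carry over. Pictures are saved under pics/ and viewed, at most 10 in all, crops included, and the job is handed in when it is done.

```bash
ls; mkdir -p pics
```

Run:
```python
from rig import manip
import cv2,numpy as np
o=manip.get_obs();print(o)
for n in("scene","top"):
    c=manip.read_camera(n);np.savez(f"pics/{n}0.npz",**c)
    cv2.imwrite(f"pics/{n}0.png",cv2.resize(c["frame"][:,:,::-1],(800,600),interpolation=cv2.INTER_CUBIC))
    print(n,c["fx"],c["fy"],c["cx"],c["cy"],c["eye"],c["rotation"])
```

```text
pics
rig.py
{'time_s': 0.0, 'joints': array([ 1.12096458e+00,  2.38789019e-01, -1.42550060e-02,  1.31919669e+00,
       -7.63656625e-06,  1.57076463e+00]), 'dq': array([-4.74074037e-04,  1.56680475e-03, -4.70633677e-04, -5.24328723e-06,
        7.35140600e-05,  2.96348912e-03]), 'effort': array([ 3.46666282e-03, -5.38784015e+01,  3.46435905e+01,  1.81432423e-02,
        2.36831793e-04, -7.14892593e-06]), 'tcp_pos': array([0.22809921, 0.47239879, 0.23067301]), 'eef_rot': array([-1.57356093e-04,  2.23008846e-01,  9.74816153e-01, -7.04853872e-04]), 'force': array([ 0.3219316 , -0.33720826, -0.30118495]), 'wrist_torque': array([-0.00106664, -0.04539625, -0.01267042]), 'gripper_force': 0.0, 'finger_gap': 0.08545747997848094}
scene 368.4420845702589 368.4420845702589 252.24249179032338 194.71967899362332 [0.58689643 0.54704347 1.05264394] [-0.01443003  0.07033619  0.953523   -0.29264052]
top 457.9979156717427 457.9979156717427 254.3302580773246 185.64654860771645 [ 0.28105538 -0.08769106  1.3058571 ] [-0.04868854  0.70865093 -0.70129012  0.06029478]
```

View pics/scene0.png

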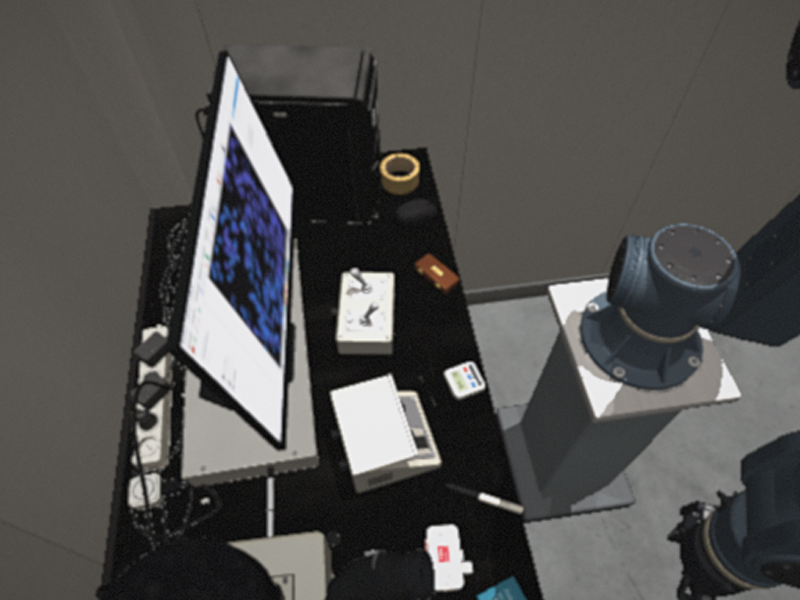

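View pics/top0.png

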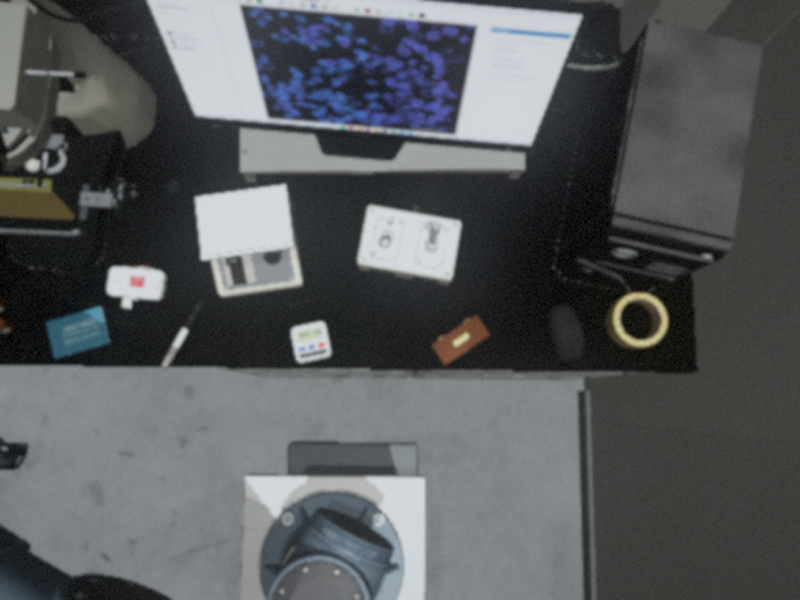

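The scene view shows the switch box around (365,310) and the breaker with its white hood around (385,430), both of 800x600. In the top view they are at (410,242) and (248,240). The case is at (460,340), the timer at (310,341) and the mouse at (567,332). Next I'll enlarge both.

Create h.py:
```python
import numpy as np
from scipy.spatial.transform import Rotation as R
def rot(q): return R.from_quat(np.r_[q[1:],q[0]])
def cloud(c):
    v,u=np.mgrid[:384,:512]; z=c["z_map"]
    p=np.stack([(u-c["cx"])/c["fx"]*z,(v-c["cy"])/c["fy"]*z,z],-1)
    return rot(c["rotation"]).apply(p.reshape(-1,3)).reshape(384,512,3)+c["eye"]
```

Run:
```python
import cv2,numpy as np
from h import *
t=dict(np.load("pics/top0.npz"));s=dict(np.load("pics/scene0.npz"))
a=cv2.resize(t["frame"][110:195,115:305],(760,340),interpolation=cv2.INTER_CUBIC)   # x4
b=cv2.resize(s["frame"][165:320,205:290],None,fx=4,fy=4,interpolation=cv2.INTER_CUBIC)[:600] 
cv2.imwrite("pics/c1.png",a[:,:,::-1]);cv2.imwrite("pics/c2.png",b[:,:,::-1])
P=cloud(t);
# top surfaces
for nm,lo,hi,ur in(("box",.054,.067,(215,310)),("hood",.115,.13,(115,200)),("boxs",.054,.067,None),("hoods",.115,.13,None)):
    Q=cloud(s) if ur is None else P
    if ur: m=np.zeros((384,512),bool); m[100:200,ur[0]:ur[1]]=1
    else:
        m=np.zeros((384,512),bool)
        m[(slice(165,235) if nm=="boxs" else slice(235,320)),205:290]=1
    m&=(Q[...,2]>lo)&(Q[...,2]<hi)
    n,l,st,_=cv2.connectedComponentsWithStats(m.astype(np.uint8)); k=1+st[1:,4].argmax(); m=l==k
    x=Q[m]; r=cv2.minAreaRect(x[:,:2].astype(np.float32)*1000)
    print(nm,m.sum(),r,np.median(x[:,2]),x.min(0),x.max(0))
```

```text
box 2115 ((562.9846801757812, -127.26640319824219), (169.74423217773438, 112.05319213867188), 80.40548706054688) 0.06109514353514345 [ 0.49714501 -0.21752718  0.05409124] [ 0.63069846 -0.03649544  0.06698139]
hood 2368 ((580.5394897460938, 155.71371459960938), (113.02696228027344, 156.28819274902344), 9.051928520202637) 0.11997739495240212 [0.51402618 0.07174219 0.11500768] [0.64674165 0.2399139  0.12951165]
boxs 1272 ((563.2490844726562, -126.38255310058594), (173.49795532226562, 109.94596099853516), 80.47208404541016) 0.06241035170148629 [ 0.49748655 -0.21853471  0.05407026] [ 0.62862033 -0.03390824  0.06692441]
hoods 2292 ((581.1376342773438, 156.04202270507812), (111.91616821289062, 156.90692138671875), 8.798781394958496) 0.12137701358594305 [0.5146786  0.0703308  0.11500898] [0.64695582 0.24152345 0.12924363]
```

View pics/c1.png

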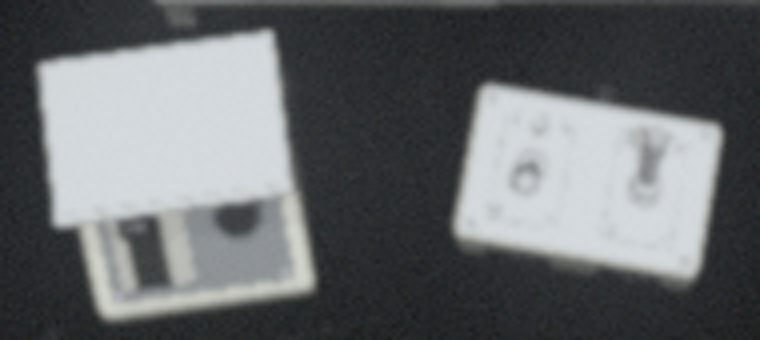

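View pics/c2.png

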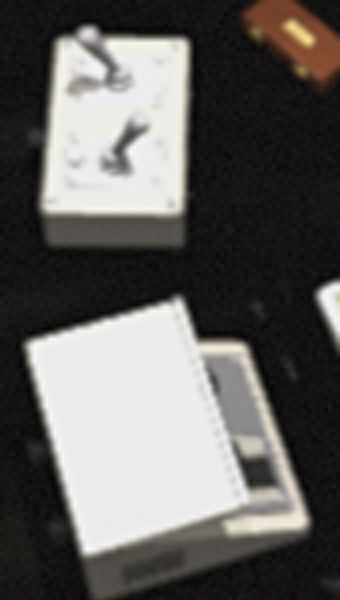

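Crop 1 has the plates at (530,175) and (645,185), with the box tilted slightly clockwise. In crop 2 the upper, right-hand bat (-y) has its tip at (90,35) and leans to +x. The other tip, at (135,128), leans towards the robot. So the lamp toggle is the right-hand one, at -y. Next I'll check the clearances behind it and the tip positions.

Add to h.py:
```python
def frame(o,yaw):
    c,s=np.cos(yaw),np.sin(yaw); return np.array(o),np.array([[c,-s,0],[s,c,0],[0,0,1]])
BOX=frame([.5631,-.1268,0],np.radians(-9.56)); BRK=frame([.5571,.1522,0],np.radians(8.92))
def goal(F,p,tilt=0):
    """p local; tool y = local x (tilted), z down; tilt swings the tool's point to local +x"""
    o,A=F; z=np.array([np.sin(tilt),0,-np.cos(tilt)]); y=np.array([np.cos(tilt),0,np.sin(tilt)])
    return o+A@np.array(p), A@np.stack([np.cross(y,z),y,z],1)
def rel(g,cur=None):
    if cur is None:
        from rig import manip
        o=manip.get_obs(); cur=(o["tcp_pos"],rot(o["eef_rot"]).as_matrix())
    d=cur[1].T@(g[0]-cur[0]); w=R.from_matrix(cur[1].T@g[1]).as_rotvec()
    print(np.round(np.r_[d,w],4)); return g
```

Run:
```python
import numpy as np
from h import *
for n in("top","scene"):
    Q=cloud(dict(np.load(f"pics/{n}0.npz"))).reshape(-1,3)
    L=(Q-BOX[0])@BOX[1]
    m=(abs(L[:,0])<.06)&(abs(L[:,1])<.09)&(L[:,2]>.085)&(L[:,2]<.2)
    for s in(-1,1):
        k=m&(L[:,1]*s>0); print(n,s,k.sum(),L[k].mean(0).round(4),L[k][L[k][:,2]>.105].mean(0).round(4),L[k][:,2].max())
    k=(L[:,0]>.06)&(L[:,0]<.25)&(abs(L[:,1]+.04)<.09)&(L[:,2]>.03)
    for a in np.arange(.06,.25,.02):
        j=k&(L[:,0]>=a)&(L[:,0]<a+.02)
        if j.any(): print("  behind",a.round(2),j.sum(),np.percentile(L[j][:,2],[0,50,100]).round(3))
    B=(Q-BRK[0])@BRK[1]
    k=(B[:,0]>-.085)&(B[:,0]<-.034)&(abs(B[:,1])<.07)&(B[:,2]>.02)
    fh=B[:,2]-(.025+(B[:,0]+.08)*np.tan(np.radians(32)))
    for s,y in(("lev",.033),("but",-.033)):
        j=k&(abs(B[:,1]-y)<.02)&(fh>.01); print(s,j.sum(),B[j].mean(0).round(4) if j.any() else 0)
    j=k&(abs(B[:,1])<.012); print("face err",np.median(fh[j]).round(4))
rel(goal(BOX,[.055,-.04,.16])); rel(goal(BRK,[-.07,-.033,.16],.5585))
```

```text
top -1 63 [ 0.0154 -0.0406  0.1141] [ 0.0187 -0.0404  0.1202] 0.13101356381903773
top 1 43 [-0.0196  0.0391  0.1182] [-0.0216  0.0393  0.1214] 0.12744670580061057
  behind 0.06 32 [0.033 0.038 0.044]
  behind 0.12 890 [0.048 0.234 0.313]
  behind 0.14 2497 [0.047 0.306 0.412]
  behind 0.16 3399 [0.052 0.414 0.522]
  behind 0.18 2315 [0.059 0.5   0.536]
  behind 0.2 84 [0.528 0.531 0.534]
lev 28 [-0.0394  0.0322  0.0882]
but 33 [-0.0386 -0.0328  0.072 ]
face err 0.0021
scene -1 54 [ 0.0151 -0.0369  0.111 ] [ 0.0189 -0.0371  0.1191] 0.1291834961904217
scene 1 52 [-0.0169  0.0437  0.1137] [-0.0197  0.0436  0.1202] 0.12839266905938784
  behind 0.06 26 [0.033 0.039 0.045]
  behind 0.12 378 [0.053 0.236 0.306]
  behind 0.14 942 [0.051 0.31  0.409]
  behind 0.16 1063 [0.062 0.427 0.517]
  behind 0.18 849 [0.434 0.514 0.536]
  behind 0.2 79 [0.5   0.532 0.534]
  behind 0.22 3 [0.5   0.502 0.503]
lev 12 [-0.0376  0.0333  0.0963]
but 11 [-0.0411 -0.0318  0.0725]
face err 0.0035
[-6.2620e-01 -4.1700e-01  7.1300e-02 -1.1000e-03  8.0000e-04  1.2879e+00]
[-0.3967 -0.2122  0.071  -0.5152 -0.2688  0.9395]
```

The manual's scale: shifts go in mm and turns go in units of 0.1 rad. Converting my numbers, -0.166 m is -166, -0.047 m is -47.

{"op": "drive_effector", "data": {
  "steps": [-16, -55, -10, 0, 0, 0, -32, -110, -25, 0, 0, 0, -47, -166, -40, 0, 0, 0, -47, -166, -40, 0, 0, 0],
  "jaw": 0
}}

```text
time_s: 0.6
tcp_pos: [0.1976, 0.3001, 0.2725]
eef_rot: [0.0, 0.224, 0.975, 0.001]
force: [1.1, -0.2, -1.0]
finger_gap: 0.0124
gripper_force: 0.0
```

Run:
```python
from h import *
o=[.40,-.12,.28]
g=goal(BOX,[0,0,0],.25); rel((np.array(o),g[1]))
```

```text
[-0.3653 -0.2897 -0.0077 -0.2128 -0.1613  1.2791]
```

To row units: -0.365 m is -365, -0.32 m is -320, 1.279 rad is 12.79.

{"op": "drive_effector", "data": {
  "steps": [-46, -36, -1, -0.27, -0.2, 1.6, -92, -72, -2, -0.53, -0.4, 3.2, -137, -109, -3, -0.8, -0.6, 4.8, -183, -145, -4, -1.06, -0.8, 6.4, -229, -181, -5, -1.33, -1, 8, -275, -217, -6, -1.6, -1.2, 9.6, -320, -253, -7, -1.87, -1.4, 11.2, -365, -290, -8, -2.13, -1.61, 12.79, -365, -290, -8, -2.13, -1.61, 12.79],
  "jaw": 0
}}

```text
time_s: 1.72
tcp_pos: [0.4022, -0.1201, 0.2787]
eef_rot: [0.095, 0.759, 0.639, 0.079]
force: [0.4, -0.4, 1.2]
finger_gap: -0.0
gripper_force: 0.0
```

Run:
```python
from h import *
rel(goal(BOX,[.066,-.04,.18],.25));rel(goal(BOX,[.066,-.04,.108],.25))
```

```text
[-0.0187  0.1947  0.1513 -0.0014  0.0023 -0.0046]
[-0.0186  0.177   0.221  -0.0014  0.0023 -0.0046]
```

To row units: 0.221 m is 221, 0.198 m is 198.

{"op": "drive_effector", "data": {
  "steps": [-5, 49, 30, 0, 0, 0, -10, 98, 60, 0, 0, 0, -14, 147, 105, 0, 0, 0, -19, 195, 151, 0, 0, 0, -19, 189, 175, 0, 0, 0, -19, 183, 198, 0, 0, 0, -19, 177, 221, 0, 0, 0, -19, 177, 221, 0, 0, 0],
  "jaw": 0
}}

```text
time_s: 2.72
tcp_pos: [0.6194, -0.1714, 0.1062]
eef_rot: [0.093, 0.757, 0.642, 0.079]
force: [-0.1, -0.4, 0.1]
finger_gap: -0.0002
gripper_force: 0.0
```

Run:
```python
from h import *
rel(goal(BOX,[.066,-.04,.108],.25));rel(goal(BOX,[.008,-.04,.112],.25))
from rig import manip
import cv2
a=[manip.read_camera(n)["frame"] for n in("top","scene")]
a=np.hstack([cv2.resize(a[0][90:190,205:305],(400,400)),cv2.resize(a[1][145:245,180:280],(400,400))])
cv2.imwrite("pics/f1.png",a[:,:,::-1])
```

```text
[-0.0054  0.0033 -0.001  -0.0059 -0.0005  0.0037]
[-0.0051 -0.052  -0.0189 -0.0059 -0.0005  0.0037]
```

View pics/f1.png

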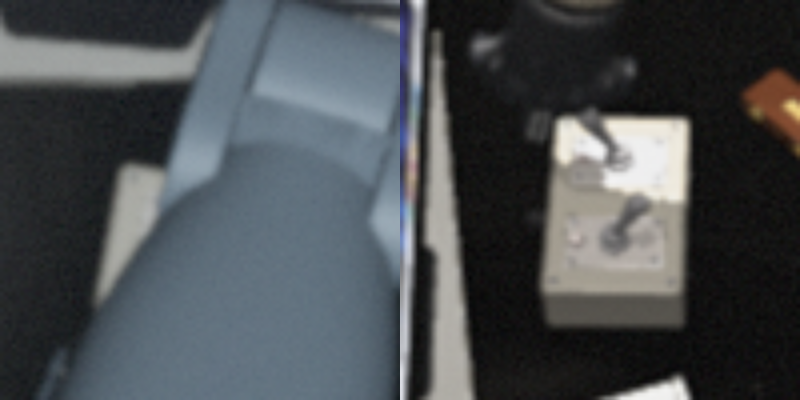

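In the right half the fingertips at (538,125) are just behind (+x of) the lamp bat's tip at (585,118), with nothing touching. Next is the push.

{"op": "drive_effector", "data": {
  "steps": [-5, -8, -3, 0, 0, 0, -5, -18, -6, 0, 0, 0, -5, -27, -10, 0, 0, 0, -5, -35, -13, 0, 0, 0, -5, -43, -16, 0, 0, 0, -5, -52, -19, 0, 0, 0, -5, -52, -19, 0, 0, 0],
  "jaw": 0
}}

```text
time_s: 3.7
tcp_pos: [0.5641, -0.1687, 0.1141]
eef_rot: [0.095, 0.757, 0.641, 0.079]
force: [0.5, 0.3, -0.7]
finger_gap: 0.0002
gripper_force: 0.0
```

Run:
```python
from h import *
from rig import manip
Q=cloud(manip.read_camera("scene")).reshape(-1,3); L=(Q-BOX[0])@BOX[1]
m=(abs(L[:,0])<.1)&(abs(L[:,1]+.04)<.03)&(L[:,2]>.08)&(L[:,2]<.14)
i=np.argsort(L[m][:,0]); print(L[m][i][::4].round(3).tolist())
```

```text
[[-0.03, -0.037, 0.12], [-0.027, -0.034, 0.124], [-0.024, -0.031, 0.128], [-0.023, -0.041, 0.125], [-0.02, -0.032, 0.121], [-0.02, -0.032, 0.11], [-0.017, -0.033, 0.115], [-0.016, -0.033, 0.104], [-0.014, -0.04, 0.121], [-0.012, -0.034, 0.139], [-0.01, -0.035, 0.1], [-0.008, -0.034, 0.129], [-0.006, -0.035, 0.095], [-0.005, -0.036, 0.126], [-0.003, -0.029, 0.14], [0.001, -0.034, 0.081], [0.001, -0.031, 0.127], [0.004, -0.033, 0.082], [0.007, -0.032, 0.136], [0.008, -0.042, 0.081], [0.011, -0.03, 0.123], [0.017, -0.035, 0.137], [0.018, -0.047, 0.132]]
```

Run:
```python
from h import *
from rig import manip
o=manip.get_obs();A=rot(o["eef_rot"]).as_matrix()
p=o["tcp_pos"]+[0,0,.1]; rel((p,A))
th=np.radians(32);n=np.array([-np.sin(th),0,np.cos(th)])
g=goal(BRK,np.array([-.0378,-.033,.0726])+.06*n,th); rel(((np.array([.45,.05,.25])),g[1]));rel(g);print(g[0])
```

```text
[-0.0001  0.0246 -0.0969  0.      0.      0.    ]
[ 0.1968 -0.1112 -0.1685 -0.3079  0.1275 -0.2961]
[ 0.2621 -0.1101 -0.0378 -0.3079  0.1275 -0.2961]
[0.49346336 0.10880801 0.12348289]
```

{"op": "drive_effector", "data": {
  "steps": [0, 12, -50, 0, 0, 0, 0, 24, -97, 0, 0, 0, 39, -3, -111, -0.6, 0.25, -0.6, 79, -30, -126, -1.2, 0.5, -1.2, 118, -57, -140, -1.8, 0.75, -1.8, 158, -84, -155, -2.5, 1, -2.4, 197, -111, -169, -3.08, 1.28, -2.96, 219, -111, -125, -3.08, 1.28, -2.96, 240, -110, -81, -3.08, 1.28, -2.96, 262, -110, -38, -3.08, 1.28, -2.96],
  "jaw": 0
}}

```text
time_s: 5.0
tcp_pos: [0.4947, 0.1094, 0.1232]
eef_rot: [0.18, 0.624, 0.73, 0.211]
force: [2.0, -0.5, -0.7]
finger_gap: -0.0001
gripper_force: 0.0
```

{"op": "drive_effector", "data": {
  "steps": [0, 0, 0, 0, 0, 0, 0, 0, 0, 0, 0, 0]
}}

```text
time_s: 5.25
tcp_pos: [0.4943, 0.1084, 0.1241]
eef_rot: [0.179, 0.625, 0.731, 0.21]
force: [0.1, -0.1, -0.2]
finger_gap: 0.0
gripper_force: 0.0
```

```bash
python3 - <<'E'
from h import *
from rig import manip
import cv2
th=np.radians(32);n=np.array([-np.sin(th),0,np.cos(th)])
for d in(.06,.01,0,-.01): rel(goal(BRK,np.array([-.0378,-.033,.0726])+d*n,th))
c=manip.read_camera("scene");f=c["frame"]
cv2.imwrite("pics/f2.png",cv2.resize(f[215:325,195:310],None,fx=5,fy=5,interpolation=cv2.INTER_CUBIC)[:,:,::-1])
Q=cloud(c).reshape(-1,3); L=(Q-BOX[0])@BOX[1]
for s in(-.04,.04):
    m=(abs(L[:,0])<.05)&(abs(L[:,1]-s)<.03)&(L[:,2]>.105)&(L[:,2]<.14); print(m.sum(),L[m].mean(0).round(4))
E
```

```text
[ 0.0005 -0.001   0.0001  0.0004 -0.0003  0.0006]
[ 0.0005 -0.001   0.0501  0.0004 -0.0003  0.0006]
[ 0.0005 -0.001   0.0601  0.0004 -0.0003  0.0006]
[ 0.0005 -0.001   0.0701  0.0004 -0.0003  0.0006]
35 [-0.0199 -0.0368  0.1202]
38 [-0.02    0.0436  0.1204]
```

View pics/f2.png

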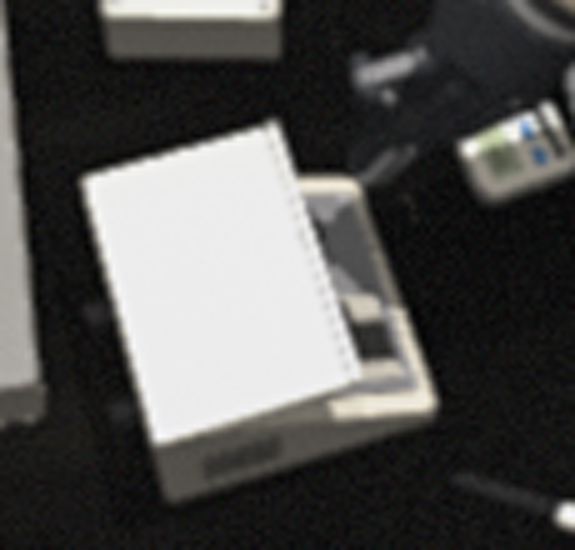

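Both toggles now lie off (tips at x -20 mm). The fingertips at (390,165) stand in front of the breaker face, clear of the hood. Now pressing.

{"op": "drive_effector", "data": {
  "steps": [0, -1, 25, 0, 0, 0, 0, -1, 50, 0, 0, 0, 0, -1, 54, 0, 0, 0, 0, -1, 57, 0, 0, 0, 0, -1, 60, 0, 0, 0, 0, -1, 60, 0, 0, 0],
  "jaw": 0
}}

```text
time_s: 6.05
tcp_pos: [0.5251, 0.1133, 0.073]
eef_rot: [0.18, 0.625, 0.73, 0.21]
force: [-0.8, 0.3, 0.2]
finger_gap: -0.0001
gripper_force: 0.0
```

To row units: 0.008 m is 8, 0.006 m is 6.

{"op": "drive_effector", "data": {
  "steps": [0, 0, 2, 0, 0, 0, 0, 0, 4, 0, 0, 0, 0, 0, 6, 0, 0, 0, 0, 0, 8, 0, 0, 0, 0, 0, 8, 0, 0, 0],
  "jaw": 0
}}

```text
time_s: 6.68
tcp_pos: [0.529, 0.114, 0.0657]
eef_rot: [0.179, 0.625, 0.731, 0.21]
force: [-2.0, -0.2, 2.5]
finger_gap: -0.0
gripper_force: 1.0
```

Run:
```python
from h import *
from rig import manip
th=np.radians(32);n=np.array([-np.sin(th),0,np.cos(th)])
rel(goal(BRK,np.array([-.0378,-.033,.0726]),th))
Q=cloud(manip.read_camera("scene")).reshape(-1,3); L=(Q-BRK[0])@BRK[1]
m=(L[:,0]<-.034)&(L[:,0]>-.1)&(abs(L[:,1]-.033)<.012)&(L[:,2]-.025-(L[:,0]+.08)*.625>.012); print(m.sum(),L[m].round(3)[::4])
```

```text
[ 0.0004  0.0002 -0.0081  0.0011 -0.0002  0.0003]
78 [[-0.053  0.023  0.086]
 [-0.063  0.026  0.085]
 [-0.059  0.03   0.092]
 [-0.053  0.031  0.09 ]
 [-0.046  0.027  0.08 ]
 [-0.055  0.034  0.091]
 [-0.042  0.022  0.063]
 [-0.05   0.033  0.083]
 [-0.059  0.038  0.089]
 [-0.044  0.032  0.079]
 [-0.052  0.04   0.093]
 [-0.039  0.03   0.069]
 [-0.048  0.037  0.08 ]
 [-0.058  0.043  0.086]
 [-0.045  0.037  0.076]
 [-0.054  0.044  0.085]
 [-0.044  0.04   0.075]
 [-0.039  0.038  0.068]
 [-0.05   0.042  0.07 ]
 [-0.041  0.043  0.062]]
```

To row units: 0.003 m is 3, 0.002 m is 2.

{"op": "drive_effector", "data": {
  "steps": [0, 0, 1, 0, 0, 0, 0, 0, 2, 0, 0, 0, 0, 0, 3, 0, 0, 0, 0, 0, 3, 0, 0, 0],
  "jaw": 0
}}

```text
time_s: 7.22
tcp_pos: [0.529, 0.1141, 0.0629]
eef_rot: [0.179, 0.625, 0.731, 0.209]
force: [-22.2, -3.9, 21.6]
finger_gap: -0.0003
gripper_force: 7.5
```

Run:
```python
from h import *
from rig import manip
th=np.radians(32);n=np.array([-np.sin(th),0,np.cos(th)])
rel(goal(BRK,np.array([-.0378,-.033,.0726]),th))
Q=cloud(manip.read_camera("scene")).reshape(-1,3); L=(Q-BRK[0])@BRK[1]
m=(L[:,0]<-.034)&(L[:,0]>-.1)&(abs(L[:,1]-.033)<.012)&(L[:,2]-.025-(L[:,0]+.08)*.625>.012); print(m.sum(),L[m].mean(0),L[m].min(0),L[m].max(0))
```

```text
[ 0.0003  0.0016 -0.0104 -0.0005 -0.0006  0.0004]
88 [-0.06455697  0.03444718  0.06600473] [-0.08029207  0.02332547  0.05380736] [-0.04847244  0.04465116  0.07704944]
```

{"op": "drive_effector", "data": {
  "steps": [0, 0, -3, 0, 0, 0, 0, 0, -20, 0, 0, 0, 0, -5, -60, 0, 0, 0, 0, -5, -65, 0, 0, 0, 0, -5, -65, 0, 0, 0],
  "jaw": 0
}}

```text
time_s: 7.9
tcp_pos: [0.4931, 0.1084, 0.116]
eef_rot: [0.18, 0.624, 0.73, 0.211]
force: [0.6, -0.3, -0.2]
finger_gap: 0.0002
gripper_force: 0.0
```

Run:
```python
from h import *
th=np.radians(32);n=np.array([-np.sin(th),0,np.cos(th)]);S=np.array([np.cos(th),0,np.sin(th)])
P=lambda s,h:goal(BRK,np.array([-.08,.033,.025])+s*S+h*n,th)
rel(P(-.006,.08));rel(P(-.006,.018));rel(P(.04,.02))
```

```text
[ 0.0663 -0.0626 -0.0083  0.0027 -0.0005  0.0003]
[ 0.0663 -0.0628  0.0537  0.0027 -0.0005  0.0003]
[ 0.0663 -0.0168  0.0518  0.0027 -0.0005  0.0003]
```

To row units: 0.066 m is 66, -0.062 m is -62.

{"op": "drive_effector", "data": {
  "steps": [33, -31, -8, 0, 0, 0, 66, -62, -8, 0, 0, 0, 66, -62, 22, 0, 0, 0, 66, -62, 53, 0, 0, 0, 66, -62, 53, 0, 0, 0],
  "jaw": 0
}}

```text
time_s: 8.52
tcp_pos: [0.4575, 0.1693, 0.0349]
eef_rot: [0.178, 0.625, 0.731, 0.208]
force: [0.0, 0.1, 0.6]
finger_gap: -0.0003
gripper_force: 0.0
```

Run:
```python
from h import *
from rig import manip
import cv2
th=np.radians(32);n=np.array([-np.sin(th),0,np.cos(th)]);S=np.array([np.cos(th),0,np.sin(th)])
P=lambda s,h:goal(BRK,np.array([-.08,.033,.025])+s*S+h*n,th)
rel(P(-.006,.018));rel(P(.042,.02))
f=manip.read_camera("scene")["frame"]
cv2.imwrite("pics/f3.png",cv2.resize(f[215:325,195:310],None,fx=5,fy=5,interpolation=cv2.INTER_CUBIC)[:,:,::-1])
```

```text
[ 0.0006  0.0022 -0.0013 -0.0039  0.001   0.001 ]
[ 0.0006  0.0501 -0.0034 -0.0039  0.001   0.001 ]
```

View pics/f3.png

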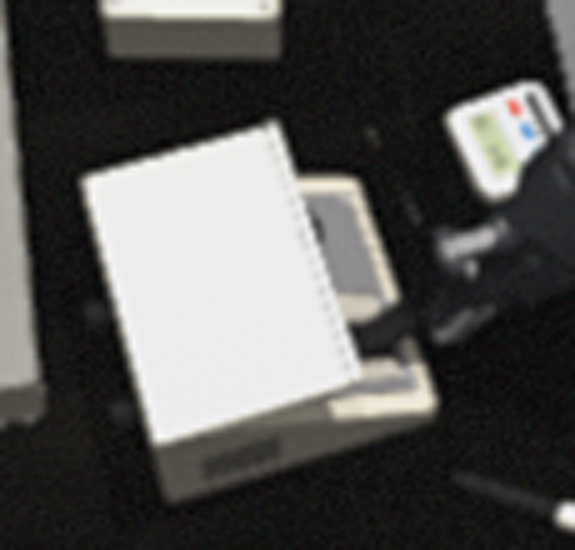

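The lever is down at (385,330) and the fingertips at (420,345) sit just below its tip, in line with it. Now I push up the slope.

To row units: 0.05 m is 50, 0.042 m is 42.

{"op": "drive_effector", "data": {
  "steps": [0, 10, -3, 0, 0, 0, 0, 18, -3, 0, 0, 0, 0, 26, -3, 0, 0, 0, 0, 34, -3, 0, 0, 0, 0, 42, -3, 0, 0, 0, 0, 50, -3, 0, 0, 0, 0, 50, -3, 0, 0, 0],
  "jaw": 0
}}

```text
time_s: 9.45
tcp_pos: [0.4995, 0.1763, 0.0676]
eef_rot: [0.18, 0.625, 0.73, 0.211]
force: [-0.3, -0.4, 0.1]
finger_gap: 0.0001
gripper_force: 0.0
```

Run:
```python
from h import *
from rig import manip
Q=cloud(manip.read_camera("top")).reshape(-1,3); L=(Q-BRK[0])@BRK[1]
m=(L[:,0]<-.034)&(L[:,0]>-.1)&(abs(L[:,1]-.033)<.012)&(L[:,2]-.025-(L[:,0]+.08)*.625>.012); print(m.sum(),L[m].mean(0),L[m].min(0),L[m].max(0))
```

```text
221 [-0.06838403  0.02990191  0.16438023] [-0.09996594  0.02107893  0.07048159] [-0.03474922  0.04441194  0.21355311]
```

{"op": "drive_effector", "data": {
  "steps": [0, -20, 0, 0, 0, 0, 0, -30, -40, 0, 0, 0, 0, -40, -100, 0, 0, 0, 0, -40, -150, 0, 0, 0, 0, -40, -150, 0, 0, 0],
  "jaw": 0
}}

```text
time_s: 10.12
tcp_pos: [0.3862, 0.1589, 0.1761]
eef_rot: [0.18, 0.624, 0.73, 0.213]
force: [0.7, -0.3, 1.0]
finger_gap: 0.0002
gripper_force: 0.0
```

Run:
```python
from h import *
from rig import manip
import cv2
c=manip.read_camera("scene");f=c["frame"]
cv2.imwrite("pics/f4.png",cv2.resize(f[215:325,195:310],None,fx=5,fy=5,interpolation=cv2.INTER_CUBIC)[:,:,::-1])
Q=cloud(c).reshape(-1,3); L=(Q-BRK[0])@BRK[1]
m=(L[:,0]<-.025)&(L[:,0]>-.1)&(abs(L[:,1]-.033)<.012)&(L[:,2]<.11)&(L[:,2]-.025-(L[:,0]+.08)*.625>.012); print(m.sum(),L[m].mean(0),L[m].min(0),L[m].max(0))
g=goal(BOX,[-.075,-.04,.108],.25)
up=(np.array([.43,-.05,.26]),g[1]);rel(up)
t=(g[0]+[0,0,.08],g[1]);rel(t)
```

```text
13 [-0.03761549  0.03384215  0.09681216] [-0.0401188   0.02470914  0.09413135] [-0.03534963  0.04456729  0.10034226]
[-0.213   0.0547 -0.0671  0.3104 -0.1301  0.2979]
[-0.3238  0.0465  0.0126  0.3104 -0.1301  0.2979]
```

View pics/f4.png

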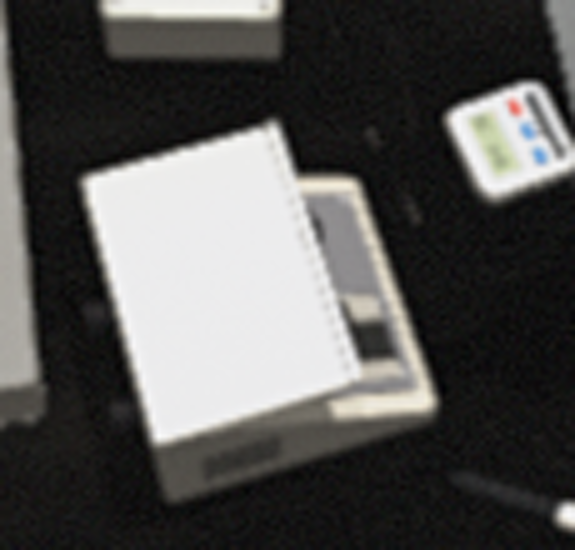

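The lever slot at (372,340) and the depth (tip at -38,33,97 mm) match the start, so the lever is up. Now back to the toggle.

{"op": "drive_effector", "data": {
  "steps": [-43, 11, -13, 0.62, -0.26, 0.6, -85, 22, -27, 1.24, -0.52, 1.2, -128, 33, -40, 1.86, -0.78, 1.8, -170, 44, -54, 2.48, -1.04, 2.4, -213, 55, -67, 3.1, -1.3, 2.98, -250, 52, -40, 3.1, -1.3, 2.98, -287, 49, -14, 3.1, -1.3, 2.98, -324, 46, 12, 3.1, -1.3, 2.98, -324, 46, 12, 3.1, -1.3, 2.98, -324, 46, 12, 3.1, -1.3, 2.98],
  "jaw": 0
}}

```text
time_s: 11.42
tcp_pos: [0.4809, -0.1546, 0.1853]
eef_rot: [0.094, 0.758, 0.64, 0.078]
force: [0.8, 0.0, 0.2]
finger_gap: -0.0002
gripper_force: 0.0
```

Run:
```python
from h import *
rel(goal(BOX,[-.075,-.04,.108],.25));rel(goal(BOX,[-.004,-.04,.112],.25));rel(goal(BOX,[-.06,-.04,.2],.25))
```

```text
[ 0.0012 -0.0173  0.0754 -0.0057  0.0021 -0.0012]
[ 0.0013  0.0526  0.0887 -0.0057  0.0021 -0.0012]
[ 0.0011  0.0195 -0.0103 -0.0057  0.0021 -0.0012]
```

To row units: 0.075 m is 75, 0.047 m is 47.

{"op": "drive_effector", "data": {
  "steps": [1, -9, 37, 0, 0, 0, 1, -17, 75, 0, 0, 0, 1, -17, 75, 0, 0, 0, 1, 0, 78, 0, 0, 0, 1, 10, 80, 0, 0, 0, 1, 20, 82, 0, 0, 0, 1, 30, 84, 0, 0, 0, 1, 40, 86, 0, 0, 0, 1, 47, 87, 0, 0, 0, 1, 47, 87, 0, 0, 0],
  "jaw": 0
}}

```text
time_s: 12.68
tcp_pos: [0.5489, -0.1654, 0.1153]
eef_rot: [0.096, 0.758, 0.641, 0.079]
force: [0.2, 0.1, -0.6]
finger_gap: -0.0002
gripper_force: 0.0
```

{"op": "drive_effector", "data": {
  "steps": [0, -25, 0, 0, 0, 0, 0, -45, -50, 0, 0, 0, 0, -80, -100, 0, 0, 0, 0, -130, -130, 0, 0, 0, 0, -170, -140, 0, 0, 0, 0, -170, -140, 0, 0, 0],
  "jaw": 0
}}

```text
time_s: 13.42
tcp_pos: [0.3488, -0.131, 0.2083]
eef_rot: [0.095, 0.758, 0.64, 0.079]
force: [1.2, 0.4, 0.3]
finger_gap: -0.0001
gripper_force: 0.0
```

```bash
python3 - <<'E'
from h import *
from rig import manip
c=manip.read_camera("scene")
Q=cloud(c).reshape(-1,3); L=(Q-BOX[0])@BOX[1]
for s in(-.04,.04):
    m=(abs(L[:,0])<.05)&(abs(L[:,1]-s)<.03)&(L[:,2]>.105)&(L[:,2]<.14); print(m.sum(),L[m].mean(0).round(4))
L=(Q-BRK[0])@BRK[1]
m=(L[:,0]<-.025)&(L[:,0]>-.1)&(abs(L[:,1]-.033)<.012)&(L[:,2]<.11)&(L[:,2]-.025-(L[:,0]+.08)*.625>.012); print(m.sum(),L[m].mean(0))
E
```

```text
37 [ 0.0186 -0.0369  0.1189]
37 [-0.0202  0.0435  0.1208]
13 [-0.03780449  0.03333633  0.095423  ]
```

The lamp toggle is on (tip at +19 mm, as at the start), the spare is off, the lever is up and the arm is clear.

```bash
python3 -c "
from rig import manip
print(manip.close_job())"
```

```text
the job is handed in; nothing more can be done
None
```

The breaker trip test is done and handed in at about 13.5 s of 61 s: the lamp toggle went off, the test button tripped the lever, the lever was lifted back up, and the lamp toggle was switched on again, with the spare toggle left off (checked by camera depth; no verdict was shown).

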